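Close the storage jar with its double lid and lift off the outer cover

ROBOT

A 7-joint arm with a two-finger parallel gripper is mounted at the origin on a cart in front of the work surface, level with it; the furniture and walls round the work are solid. World frame = base frame: x ahead of the robot, y to its left, z up, the work surface at z = 0. Lengths are in m, angles in rad, forces in N, time in s.
With the tool pointing down it reaches from about 0.425 to 0.875 m from the base axis. Payload 4.7 kg.
Tool frame: the origin (TCP) lies where the fingers leave the gripper's body, on its centre line; the fingertips stand 70 mm ahead of it and the grasp point (between the pads) lies 51 mm ahead of it; z points along the fingers, y is the line along which they close (so a half turn about z gives the same grasp; the last joint's range is limited). The gripper opens to 87 mm and grips with 3 to 60 N. Pads are 19 mm wide; open, the fingers measure 117 mm over their backs; the gripper's body (75 mm by 190 mm) begins 51 mm behind the grasp point.
Start: joints at [1.143, 0.321, -0.07, 1.45, 0.023, 1.371, -0.057], TCP at [0.278, -0.588, 0.292] pointing down, gripper open.
Joint ranges: [-2.86, 2.86], [-0.3, 2.09], [-1.38, 1.24], [0.06, 2.45], [-1.56, 4.7], [0.09, 2.05], [-2.69, 2.69]. Speed limits (rad/s): [2.57, 2.57, 3.14, 3.14, 3.14, 3.14, 3.14].

INTERFACE

Orientations are given as a rotation vector (axis times angle).
In Python, from bench import ctrl gives the robot as it stands.
- The arm moves only by the tool play_rows, never from a script. Its argument "increments" is a list that holds one entry, the list of rows, each a list of 7 numbers: the shift along the tool's x, y, z as a fraction of full scale, then the turn, a rotation vector about the tool's x, y, z as a fraction of full scale, then the gripper command: -1 is shut, 1 is fully open, values between are in proportion. A call has 1 to 8 rows; each row is the pose to reach, as a shift and turn from the pose commanded when the call began, along the tool's axes at that moment; what a row does not reach only later rows make up. Full scale, the value 1, is 0.1 m for a shift and 90 degrees for a turn. A row lasts 1/10 s, in which the tool goes at most 50 mm and 8.59 degrees, less where a joint would pass 70% of its speed; a pose out of reach is approached as far as the arm can. A call with a number of a shift or a turn outside -1 to 1 is refused whole. A call with a gripper value outside its range is refused whole. The fingers move at their own pace and stop on an object; "squeeze" is the grip in N (left out, the last holds). Time passes only in rows, so rows that repeat a pose let the fingers close. It gives the time, the measured TCP pose, the force, the opening and the grip force at its end, in the units of the state.
- ctrl.get_state(): the state, without advancing time (a new reading comes with each control period).
- ctrl.get_image(name): name is "scene" or "top" or "wrist"; returns the picture (400x640x3 uint8, red, green, blue); there is no depth.
- ctrl.get_calibration(name): a dict with "vertical_fov" (degrees; the focal length in pixels is half the picture's height over the tangent of half this angle, whatever the lens; pixels are square), "cx", "cy" (the principal point, pixels), "R" (3x3) and "t" (3): a world point X has camera coordinates R X + t; the wrist camera has in their place "T_tool_cam" (4x4, takes a point from camera to tool coordinates, whose origin is the TCP and whose axes are the flange's). Camera axes: x right, y down, z forward; pixel columns grow to the right and rows downward; lengths in m; the calibration is good to about 2 mm. A picture is of the moment at which its call begins: read the wrist's pose just before it. get_calibration takes no time and is no camera call.
- ctrl.close_job(): hands the job in; it is judged then, once.
The state is a dict: "time": time; "joint_positions": joint angles; "qd": joint speeds; "joint_torque": joint torques, N m; "position": TCP position; "tool_rot": TCP orientation; "ft_force": force on the tool from outside, world axes, zero at the start; "torque": the same for the moment, N m; "grip_width": opening from 0.0 (shut) to 1.0 (fully open); "grip_force": force on a finger pad.
Only numpy, scipy, OpenCV 4.12 (cv2) and the standard library are available. Lean on these libraries where they do the work, as an engineer would, in place of code of your own. Each camera call takes 0.05 s, during which the arm holds its last target. There are 200 camera calls.

TASK

The white storage jar has a double lid, which waits on the cork pad: a wooden inner lid whose knob pokes up through a green outer cover. Carry the two together by the wooden knob, set them gently on the jar so that the inner lid sits fully home in the mouth, and let go; then grip the green collar and lift the cover alone straight up, so that it can be washed, leaving the inner lid closed on the jar. Finish while still holding the cover level and still above the jar, its lower edge at least 3 cm above the top of the knob; do not shift the jar or the other things on the worktop, and keep the arm clear of the wall cabinet over its back half.

Things in the scene. Friction and masses are not known exactly. Their poses are not given: they have to be found in the camera images.
- jar: open round white stoneware jar with two blue bands near its foot, loose, about 0.7 kg; 94 mm outside diameter, 80 mm high, mouth 86 mm inside diameter, wall 4 mm. Origin: centre of its underside, z up
- jar_mouth (a point): centre of the jar's mouth, level with its rim, 80 mm above the jar's underside
- rest: round brown cork pad fixed to the worktop, 88 mm across, 12 mm thick, on which the double lid waits at the start and which it hides. Origin: centre of its underside
- inner_lid: brown wooden inner lid, about 0.16 kg, loose. Origin: centre of its underside, z up. Heights above it: plug 0 to 10 mm (79 mm diameter, 72 at the bottom); flange 10 to 15 mm (100 mm diameter), which lies on the jar's rim when home (origin then 10 mm below the rim); stem 15 to 49 mm (18 mm diameter); round knob 49 to 74 mm (28 mm diameter), the grip for carrying both
- cover: green outer cover, 0.15 kg, rests loose on the inner lid's flange (2 mm sideways play). Origin: centre of its lower edge, z up; nested, it coincides with the inner lid's. Heights above it: skirt 0 to 15 mm (110 mm outside, 104 inside), flat top 15 to 19 mm with a 40 mm hole for the knob, collar 19 to 44 mm (50 mm outside, 40 inside), the grip for lifting it. Nested, the knob stands above the collar
- mug: the green and white mug, 78x116x101 mm; a loose bystander. Origin: centre of its underside
- tomato: the red tomato, about 74 mm across, 69 mm high; a loose bystander. Origin: centre of its underside
- honey_jar: the honey jar with a dark cap, 62x62x99 mm; a loose bystander. Origin: centre of its underside
- spice_jar: the small spice jar with a dark cap, 41x41x105 mm; a loose bystander. Origin: centre of its underside
- tea_box: the black carton, 63x68x122 mm; a loose bystander. Origin: centre of its underside
- salt_shaker: the glass salt shaker with a grey top, 44x44x90 mm; a loose bystander. Origin: centre of its underside
There are look-alikes about, which are no part of the job. Leave any yellow look-alike of the inner_lid alone.

How it is judged:
By the outcome, as a careful person would: the job done as asked, in the order asked, and still so for the second after the job is handed in, while the arm keeps its last pose, push and grip.
It also fails if it takes over 53 s, if anything falls off the work surface, if the arm or the gripper's body presses on something with over 40 N, if the wrist force passes 120 N, or if a joint passes its speed limit or range.

## Working session

There is one attempt and no reset: what is moved stays moved. The work goes in short steps, Python scripts to look and compute and a tool call to move; the robot and the scene stay as the last step left them, time stands still between calls to the robot, and variables do not carry over. Pictures are saved under pics/ and viewed, at most 10 in all, crops included, and the job is handed in when it is done.

Besides the shell and the picture viewer there is one more tool, called after "Emit:" as name([rows], argument=value, ...), one row to a line, values as JSON. play_rows: Moves the arm, as the interface text tells. Shift numbers are shares of 0.1 m and turn numbers shares of 90 degrees, none past 1 either way. Its arguments: {"type":"object","properties":{"increments":{"type":"array"},"squeeze":{"type":"number"}},"required":["increments"]}

```bash
mkdir -p pics; python3 - <<'E'
from bench import ctrl
import cv2,json,numpy as np
s=ctrl.get_state();print({k:np.round(v,3).tolist() for k,v in s.items()})
for n in("scene","top"):
    im=ctrl.get_image(n);cv2.imwrite(f"pics/{n}0.png",im[:,:,::-1])
    c=ctrl.get_calibration(n);print(n,{k:np.round(v,3).tolist() if not isinstance(v,str) else v for k,v in c.items()})
print(ctrl.get_calibration("wrist"))
E
```

```text
{'time': 0.0, 'joint_positions': [1.143, 0.322, -0.07, 1.452, 0.023, 1.371, -0.057], 'qd': [-0.0, 0.002, -0.0, -0.001, -0.002, 0.001, -0.001], 'joint_torque': [-0.0, -49.128, -0.404, -31.253, -0.064, 0.044, 0.0], 'position': [0.278, -0.587, 0.291], 'tool_rot': [-3.063, -0.688, 0.001], 'ft_force': [-0.146, 1.41, -0.83], 'torque': [-0.005, -0.035, 0.028], 'grip_force': 0.0, 'grip_width': 1.0}
scene {'vertical_fov': 43.813, 'cx': 310.286, 'cy': 188.675, 'R': [[-0.725, -0.688, 0.001], [-0.463, 0.486, -0.742], [0.51, -0.539, -0.671]], 't': [0.346, 0.259, 1.255]}
top {'vertical_fov': 44.8, 'cx': 311.534, 'cy': 193.893, 'R': [[-0.024, -1.0, 0.01], [-0.996, 0.024, -0.081], [0.08, -0.012, -0.997]], 't': [0.018, 0.475, 1.527]}
{'vertical_fov': 66.78397455366195, 'cx': 316.90468521100905, 'cy': 202.38586689723516, 'T_tool_cam': array([[-1.27793403e-04, -9.61248490e-01, -2.75683376e-01,
         7.51785043e-02],
       [ 9.99999992e-01, -1.24071795e-04, -3.09397556e-05,
         5.30111539e-04],
       [-4.46373789e-06, -2.75683378e-01,  9.61248498e-01,
        -9.22367660e-02],
       [ 0.00000000e+00,  0.00000000e+00,  0.00000000e+00,
         1.00000000e+00]])}
```

View pics/scene0.png

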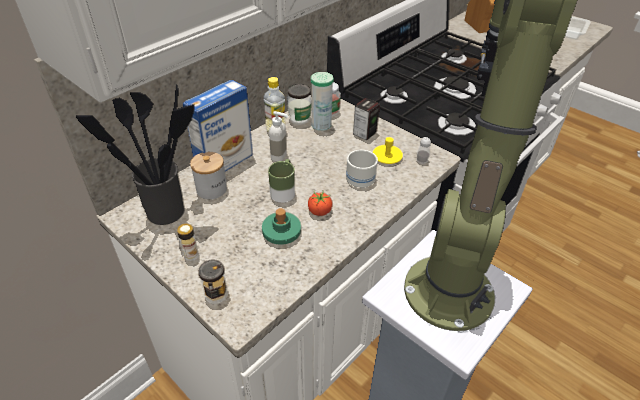

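View pics/top0.png

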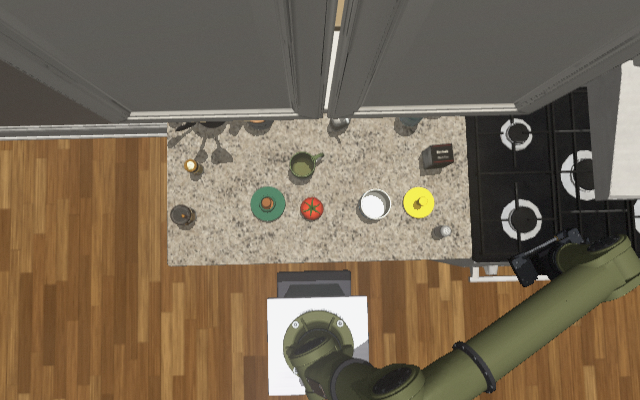

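The scene shows the green cover with a brown knob at scene (282,226), top (267,204); the white jar at scene (362,168), top (375,205). The possible confusions are the yellow look-alike at top (419,203), the mug (305,163) and the white canister with a wooden lid at scene (209,175). I choose the green cover with the brown knob.

```bash
cat >h.py <<'E'
from bench import ctrl
import cv2,numpy as np
from scipy.spatial.transform import Rotation as Ro
def cam(n,s=None):
    c=ctrl.get_calibration(n);f=200/np.tan(np.radians(c["vertical_fov"]/2))
    if n=="wrist":
        T=np.array(c["T_tool_cam"]);Rt=Ro.from_rotvec(s["tool_rot"]).as_matrix()
        Rc=Rt@T[:3,:3];o=Rt@T[:3,3]+np.array(s["position"])
    else: Rc=np.array(c["R"]).T;o=-Rc@np.array(c["t"])
    return f,c["cx"],c["cy"],Rc,o
def ray(n,uv,z,s=None):
    f,cx,cy,R,o=cam(n,s);d=R@np.array([(uv[0]-cx)/f,(uv[1]-cy)/f,1]);return o+d*(z-o[2])/d[2]
def proj(n,X,s=None):
    f,cx,cy,R,o=cam(n,s);p=R.T@(np.array(X)-o);return np.array([cx+f*p[0]/p[2],cy+f*p[1]/p[2]])
def blob(m,win=None):
    m=m.astype(np.uint8)
    if win: k=np.zeros_like(m);x0,y0,x1,y1=win;k[y0:y1,x0:x1]=1;m=m*k
    cs,_=cv2.findContours(m,cv2.RETR_EXTERNAL,cv2.CHAIN_APPROX_NONE);c=max(cs,key=cv2.contourArea)
    return cv2.fitEllipse(cv2.convexHull(c)),c
E
python3 - <<'E'
from h import *
im=cv2.imread("pics/top0.png");hsv=cv2.cvtColor(im,cv2.COLOR_BGR2HSV);H,S,V=cv2.split(hsv)
e,_=blob((H>70)&(H<95)&(S>100),(240,180,295,230));print("cover",e,ray("top",e[0],.031),ray("top",(e[0][0]+e[1][1]/2,e[0][1]),.031))
e,_=blob((H<20)&(S>100),(255,190,280,215));print("knob",e,ray("top",e[0],.08))
e,_=blob((S<40)&(V>130),(357,186,396,224));print("jar",e,ray("top",e[0],.08),ray("top",(e[0][0]+e[1][1]/2,e[0][1]),.08))
for n,uv,z in [("tomato",(312,208),.05),("mug",(303,165),.1),("yellow",(419,203),.03),("salt",(446,231),.09),("tea",(438,156),.12),("honey",(181,214),.1),("spice",(192,166),.1)]: print(n,ray("top",uv,z).round(3))
# scene crosscheck
im=cv2.imread("pics/scene0.png");print(proj("scene",ray("top",(267,204),.086)))
cv2.imwrite("pics/crop1.png",cv2.resize(np.hstack([im[130:270,230:330],im[130:270,330:430]]),None,fx=4,fy=4,interpolation=2))
s=ctrl.get_state();print(Ro.from_rotvec(s["tool_rot"]).as_matrix().round(3))
E
```

```text
Traceback (most recent call last):
  File "h.py", line 18, in blob
    cs,_=cv2.findContours(m,cv2.RETR_EXTERNAL,cv2.CHAIN_APPROX_NONE);c=max(cs,key=cv2.contourArea)
                                                                       ~~~^^^^^^^^^^^^^^^^^^^^^^^^
ValueError: max() iterable argument is empty
```

```bash
python3 - <<'E'
from h import *
im=cv2.imread("pics/top0.png");hsv=cv2.cvtColor(im,cv2.COLOR_BGR2HSV);H,S,V=cv2.split(hsv)
print(hsv[204,[253,257,280]].tolist(),hsv[204,267].tolist(),hsv[205,375].tolist())
e,_=blob((H>60)&(H<100)&(S>90),(240,180,295,230));print("cover",e,ray("top",e[0],.031),ray("top",(e[0][0]+e[1][1]/2,e[0][1]),.031))
e,_=blob((H<20)&(S>100),(255,190,280,215));print("knob",e,ray("top",e[0],.08))
e,_=blob((S<40)&(V>130),(357,186,396,224));print("jar",e,ray("top",e[0],.08),ray("top",(e[0][0]+e[1][1]/2,e[0][1]),.08))
for n,uv,z in [("tomato",(312,208),.05),("mug",(303,165),.1),("yellow",(419,203),.03),("salt",(446,231),.09),("tea",(438,156),.12),("honey",(181,214),.1),("spice",(192,166),.1)]: print(n,ray("top",uv,z).round(3))
im=cv2.imread("pics/scene0.png");print(proj("scene",ray("top",(267,204),.086)))
cv2.imwrite("pics/crop1.png",cv2.resize(np.hstack([im[130:270,230:330],im[130:270,330:430]]),None,fx=4,fy=4,interpolation=2))
s=ctrl.get_state();print(Ro.from_rotvec(s["tool_rot"]).as_matrix().round(3))
E
```

```text
[[71, 89, 135], [72, 89, 132], [72, 89, 134]] [13, 139, 174] [90, 1, 245]
cover ((282.3061828613281, 199.5397186279297), (8.19479751586914, 9.703824043273926), 142.2583465576172) [0.45855861 0.09952003 0.031     ] [0.45819599 0.08421744 0.031     ]
knob ((267.0371398925781, 202.9018096923828), (10.895236015319824, 11.72197437286377), 102.90421295166016) [0.4459358  0.14388842 0.08      ]
jar ((378.07781982421875, 203.04066467285156), (34.6796875, 37.55242919921875), 116.72565460205078) [ 0.43744723 -0.19540691  0.08      ] [ 0.43608013 -0.25292902  0.08      ]
tomato [0.429 0.007 0.05 ]
mug [0.557 0.031 0.1  ]
yellow [ 0.437 -0.333  0.03 ]
salt [ 0.347 -0.397  0.09 ]
tea [ 0.572 -0.375  0.12 ]
honey [0.417 0.401 0.1  ]
spice [0.562 0.367 0.1  ]
[283.1493258  210.82939974]
[[ 0.904  0.428 -0.001]
 [ 0.428 -0.904  0.001]
 [-0.    -0.002 -1.   ]]
```

View pics/crop1.png

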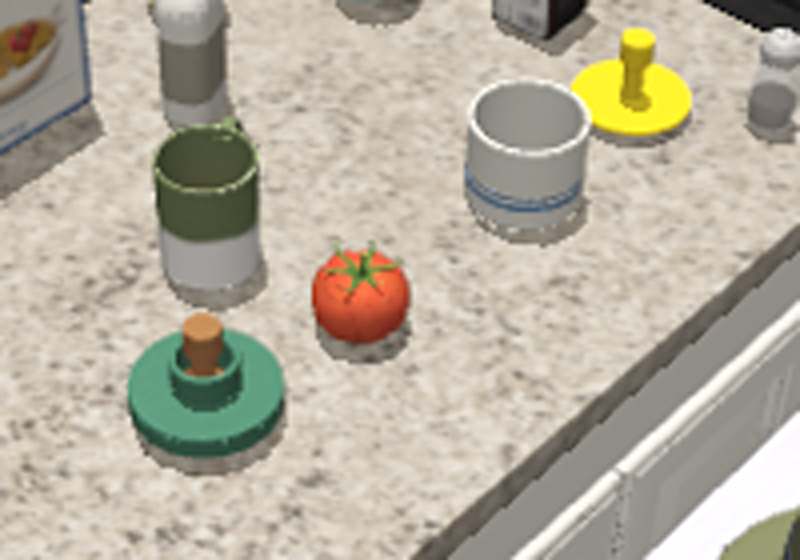

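The crop shows the green cover with brown knob, and the jar with two blue bands beside the yellow look-alike. Choice confirmed. I'll travel first over the jar.

Emit:
play_rows([
  [[0.35,-0.33,0,0,0,0,1],[0.7,-0.66,0,0,0,0,1],[1,-0.95,0,0,0,0,1]],
])

```text
time: 0.4
position: [0.3285, -0.4566, 0.2915]
tool_rot: [-3.064, -0.689, -0.0]
ft_force: [0.5, 1.2, 0.2]
grip_width: 0.998
grip_force: 0.0
```

Emit:
play_rows([
  [[0.35,-0.33,0,0,0,0,1],[0.7,-0.66,0,0,0,0,1],[1,-0.95,0,0,0,0,1]],
])

```text
time: 0.7
position: [0.3781, -0.3276, 0.2919]
tool_rot: [-3.064, -0.69, 0.0]
ft_force: [0.5, -0.1, 0.2]
grip_width: 1.001
grip_force: 0.0
```

Emit:
play_rows([
  [[0.35,-0.33,0,0,0,0,1],[0.7,-0.66,0,0,0,0,1],[1,-0.95,0,0,0,0,1],[1,-0.95,0,0,0,0,1],[1,-0.95,0,0,0,0,1],[1,-0.95,0,0,0,0,1]],
])

```text
time: 1.3
position: [0.4266, -0.203, 0.292]
tool_rot: [3.066, 0.685, -0.001]
ft_force: [-0.7, -0.9, -0.5]
grip_width: 0.998
grip_force: 0.0
```

```bash
python3 - <<'E'
from h import *
s=ctrl.get_state();im=ctrl.get_image("wrist")[:,:,::-1].copy();cv2.imwrite("pics/w1.png",im)
np.save("w1.npy",s,allow_pickle=True)
print({k:np.round(v,4).tolist() for k,v in s.items()})
print(proj("wrist",(.437,-.188,.08),s))
E
```

```text
{'time': 1.3, 'joint_positions': [0.7837, -0.0447, -0.382, 1.8605, -0.0166, 1.3231, -0.7249], 'qd': [0.0105, 0.004, 0.0108, -0.0013, -0.0039, 0.0002, -0.0017], 'joint_torque': [-0.7678, -26.9695, -0.2652, -31.0059, -0.1569, -0.0148, 0.0032], 'position': [0.4266, -0.203, 0.292], 'tool_rot': [3.0657, 0.6853, -0.0012], 'ft_force': [-0.6956, -0.8771, -0.4966], 'torque': [0.0272, -0.0047, -0.0038], 'grip_force': 0.0, 'grip_width': 0.9976}
[307.4154845  175.88533724]
```

View pics/w1.png

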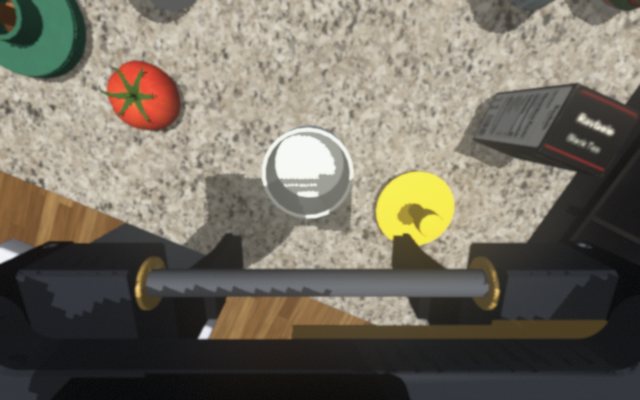

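The wrist picture shows the jar's rim at about (307,172), the yellow look-alike at (415,208), the tomato at (145,95), and the green cover at upper left.

```bash
python3 - <<'E'
from h import *
s=np.load("w1.npy",allow_pickle=True).item();im=cv2.imread("pics/w1.png")
H,S,V=cv2.split(cv2.cvtColor(im,cv2.COLOR_BGR2HSV))
for t in(190,210,230):
    e,c=blob((V>t)&(S<40),(245,110,370,235));print(e,cv2.boundingRect(c),ray("wrist",e[0],.08,s).round(4),"diam px exp",94*303/1000/(.384-.08))
im=cv2.imread("pics/top0.png");H,S,V=cv2.split(cv2.cvtColor(im,cv2.COLOR_BGR2HSV))
e,c=blob((H>60)&(H<100)&(S>70),(240,180,295,230));print(e,ray("top",e[0],.029))
t=np.array([.4459,.1439]);R=Ro.from_rotvec(s["tool_rot"]).as_matrix()
print("to cover, tool:",(R.T@np.array([t[0]-s["position"][0],t[1]-s["position"][1],0])).round(4))
E
```

```text
((312.06512451171875, 149.4602813720703), (85.5464859008789, 138.1110382080078), 75.601806640625) (245, 110, 125, 76) [ 0.4632 -0.181   0.08  ] diam px exp 93.6907894736842
((306.891845703125, 169.92388916015625), (84.2371826171875, 91.75723266601562), 93.93169403076172) (261, 128, 93, 58) [ 0.4423 -0.185   0.08  ] diam px exp 93.6907894736842
((303.7497863769531, 159.19248962402344), (45.31063461303711, 62.12078094482422), 92.73179626464844) (276, 136, 59, 43) [ 0.4509 -0.1776  0.08  ] diam px exp 93.6907894736842
((267.46453857421875, 203.3783416748047), (33.12863540649414, 33.74333190917969), 83.19083404541016) [0.4476628  0.14667759 0.029     ]
to cover, tool: [ 1.652e-01 -3.056e-01 -1.000e-04]
```

Emit:
play_rows([
  [[0.2,-0.37,0,0,0,0,1],[0.4,-0.74,0,0,0,0,1],[0.55,-1,0,0,0,0,1]],
])

```text
time: 1.65
position: [0.434, -0.0868, 0.2922]
tool_rot: [-3.065, -0.686, -0.0]
ft_force: [0.3, 0.3, 0.4]
grip_width: 1.001
grip_force: 0.0
```

Emit:
play_rows([
  [[0.2,-0.37,0,0,0,0,1],[0.4,-0.74,0,0,0,0,1],[0.55,-1,0,0,0,0,1]],
])

```text
time: 1.95
position: [0.4411, 0.0275, 0.2924]
tool_rot: [-3.065, -0.687, -0.001]
ft_force: [0.7, -0.1, -0.4]
grip_width: 0.999
grip_force: 0.0
```

Emit:
play_rows([
  [[0.2,-0.37,0.17,0,0,0,1],[0.4,-0.74,0.34,0,0,0,1],[0.55,-1,0.5,0,0,0,1],[0.55,-1,0.5,0,0,0,1],[0.55,-1,0.5,0,0,0,1],[0.55,-1,0.5,0,0,0,1]],
])

```text
time: 2.55
position: [0.4488, 0.138, 0.2425]
tool_rot: [3.066, 0.683, 0.0]
ft_force: [0.9, 0.0, 0.5]
grip_width: 1.0
grip_force: 0.0
```

```bash
python3 - <<'E'
from h import *
s=ctrl.get_state();im=ctrl.get_image("wrist")[:,:,::-1].copy();cv2.imwrite("pics/w2.png",im)
np.save("w2.npy",s,allow_pickle=True)
print({k:np.round(v,4).tolist() for k,v in s.items()})
print(proj("wrist",(.446,.144,.086),s),proj("wrist",(.446,.144,.056),s))
E
```

```text
{'time': 2.55, 'joint_positions': [0.474, -0.0049, -0.8166, 1.924, -0.0031, 1.2209, -1.4738], 'qd': [0.004, -0.0073, 0.0035, -0.0013, -0.0039, -0.0013, -0.002], 'joint_torque': [-0.5221, -20.8162, -0.3854, -29.9339, -0.0857, -0.0687, 0.0063], 'position': [0.4488, 0.138, 0.2425], 'tool_rot': [3.0658, 0.683, 0.0002], 'ft_force': [0.9365, 0.0486, 0.4846], 'torque': [-0.0251, -0.0291, -0.0067], 'grip_force': 0.0, 'grip_width': 0.9998}
[308.4125064 206.7084787] [309.24188427 197.58142039]
```

View pics/w2.png

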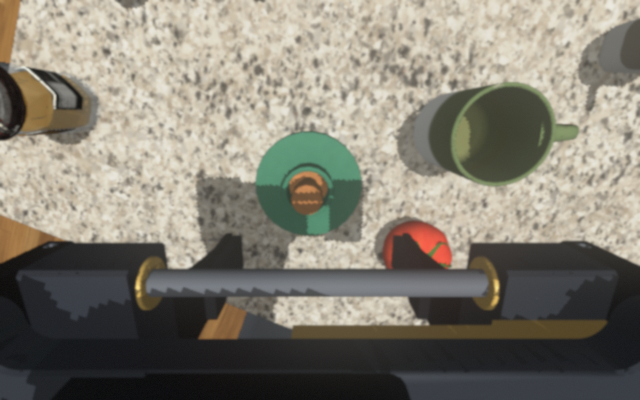

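The cover's disc is centred near (309,184) and the knob top near (307,197); the mug and tomato are to the right, clear.

```bash
python3 - <<'E'
from h import *
s=np.load("w2.npy",allow_pickle=True).item();im=cv2.imread("pics/w2.png")
H,S,V=cv2.split(cv2.cvtColor(im,cv2.COLOR_BGR2HSV))
e,c=blob((H>65)&(H<100)&(S>80),(240,120,375,245));p=ray("wrist",e[0],.031,s);print(e,cv2.boundingRect(c),p.round(4))
m=(H<20)&(S>120);e2,c=blob(m,(280,160,335,225));x,y,w,h=cv2.boundingRect(c);print(e2,x,y,w,h)
k=ray("wrist",(x+w/2,y+h-w/2),.086,s);print("knob top",k.round(4))
R=Ro.from_rotvec(s["tool_rot"]).as_matrix()
for q in(p,k): print((R.T@(q-s["position"])).round(4))
a,b=[blob(mm,ww)[0][0] for mm,ww in[((H>65)&(H<100)&(S>80),(240,120,375,245))]][0],None
E
```

```text
((307.02459716796875, 166.71157836914062), (65.28622436523438, 101.5180892944336), 86.84245300292969) (256, 133, 104, 57) [0.4679 0.1572 0.031 ]
((306.3542785644531, 196.8455352783203), (25.347497940063477, 30.878612518310547), 86.88385772705078) 292 184 30 24
knob top [0.4565 0.1501 0.086 ]
[ 0.0255 -0.0094  0.2115]
[ 0.0121 -0.0078  0.1565]
```

```bash
python3 - <<'E'
from h import *
s=np.load("w2.npy",allow_pickle=True).item();im=cv2.imread("pics/w2.png")
H,S,V=cv2.split(cv2.cvtColor(im,cv2.COLOR_BGR2HSV));R=Ro.from_rotvec(s["tool_rot"]).as_matrix()
print([(r,H[r,309],S[r,309],V[r,309]) for r in(140,170,205,222,230)],[(H[r,270],S[r,270],V[r,270]) for r in(180,200)])
m=(H>45)&(H<110)&(S>60);m=cv2.morphologyEx(m.astype(np.uint8),cv2.MORPH_CLOSE,np.ones((7,7)))
e,c=blob(m,(240,120,375,245));p=ray("wrist",e[0],.031,s);print(e,cv2.boundingRect(c))
k=ray("wrist",(307,196.5),.086,s)
for q in(p,ray("wrist",(309,183),.031,s),k): print(q.round(4),(R.T@(q-s["position"])).round(4))
E
```

```text
[(140, np.uint8(74), np.uint8(94), np.uint8(154)), (170, np.uint8(60), np.uint8(57), np.uint8(139)), (205, np.uint8(14), np.uint8(121), np.uint8(110)), (222, np.uint8(74), np.uint8(98), np.uint8(141)), (230, np.uint8(75), np.uint8(97), np.uint8(140))] [(np.uint8(74), np.uint8(99), np.uint8(147)), (np.uint8(73), np.uint8(76), np.uint8(87))]
((308.15399169921875, 182.8481903076172), (102.43171691894531, 103.4700698852539), 103.42353057861328) (256, 132, 105, 103)
[0.4533 0.1492 0.031 ] [ 0.0089 -0.0084  0.2115]
[0.4535 0.1484 0.031 ] [ 0.0087 -0.0076  0.2115]
[0.4537 0.1489 0.086 ] [ 0.009  -0.0079  0.1565]
```

Emit:
play_rows([
  [[0.085,-0.07,0.3,0,0,0,1],[0.085,-0.07,0.6,0,0,0,1],[0.085,-0.07,0.8,0,0,0,0.2],[0.085,-0.07,0.8,0,0,0,0.0],[0.085,-0.07,0.8,0,0,0,0.0],[0.085,-0.07,0.8,0,0,0,0.0]],
])

```text
time: 3.2
position: [0.454, 0.1497, 0.1638]
tool_rot: [3.065, 0.686, 0.004]
ft_force: [-0.7, -0.2, -0.5]
grip_width: 0.72
grip_force: 0.0
```

```bash
python3 - <<'E'
from h import *
s=ctrl.get_state();im=ctrl.get_image("wrist")[:,:,::-1].copy();cv2.imwrite("pics/w3.png",im)
print({k:np.round(v,4).tolist() for k,v in s.items() if k in("position","tool_rot","grip_width")})
im=ctrl.get_image("scene")[:,:,::-1];cv2.imwrite("pics/s3.png",np.hstack([cv2.resize(im[150:250,220:340],(480,400)),cv2.imread("pics/w3.png")[:,160:480]]))
E
```

```text
{'position': [0.454, 0.1497, 0.1638], 'tool_rot': [3.0651, 0.6863, 0.0042], 'grip_width': 0.7197}
```

View pics/s3.png

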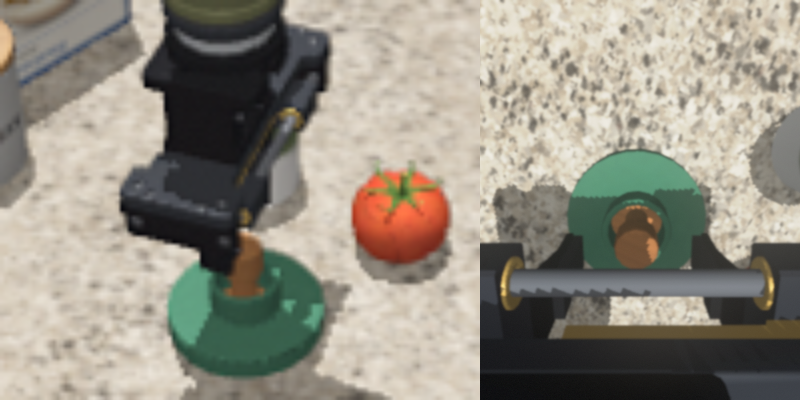

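The fingers straddle the knob centrally (knob at about (637,247) in the right pane). Now lowering and gripping.

Emit:
play_rows([
  [[0,0,0.2,0,0,0,0],[0,0,0.33,0,0,0,0],[0,0,0.33,0,0,0,0],[0,0,0.33,0,0,0,-0.5],[0,0,0.33,0,0,0,-1],[0,0,0.33,0,0,0,-1],[0,0,0.33,0,0,0,-1],[0,0,0.33,0,0,0,-1]],
], squeeze=25)

```text
time: 4.1
position: [0.4534, 0.15, 0.1298]
tool_rot: [3.065, 0.688, 0.002]
ft_force: [0.0, -0.9, 3.7]
grip_width: 0.315
grip_force: 25.0
```

Emit:
play_rows([
  [[0,0,0,0,0,0,-1],[0,0,0,0,0,0,-1],[0,0,0,0,0,0,-1],[0,0,0,0,0,0,-1],[0,0,0,0,0,0,-1]],
])

```text
time: 4.6
position: [0.4534, 0.15, 0.1298]
tool_rot: [3.065, 0.688, 0.002]
ft_force: [0.2, -1.0, 6.0]
grip_width: 0.316
grip_force: 25.0
```

Emit:
play_rows([
  [[0,0,-0.05,0,0,0,-1],[0,0,-0.2,0,0,0,-1],[0,0,-0.4,0,0,0,-1],[0,0,-0.6,0,0,0,-1],[0,0,-0.8,0,0,0,-1],[0,0,-1,0,0,0,-1],[0,0,-1,0,0,0,-1],[0,0,-1,0,0,0,-1]],
])

```text
time: 5.4
position: [0.4525, 0.15, 0.2291]
tool_rot: [3.065, 0.688, 0.0]
ft_force: [0.6, 0.1, -3.8]
grip_width: 0.312
grip_force: 25.0
```

```bash
python3 - <<'E'
from h import *
s=np.load("w1.npy",allow_pickle=True).item();im=cv2.imread("pics/w1.png")
H,S,V=cv2.split(cv2.cvtColor(im,cv2.COLOR_BGR2HSV))
print("row172",V[172,252:278].tolist(),V[172,338:362].tolist());print("col307",V[118:140,307].tolist(),V[196:228,307].tolist())
# radial: bright peak of the rim along rays from the centre
pts=[]
for a in np.radians(np.arange(0,360,5)):
    r=np.arange(38,52,.5);v=cv2.remap(V,(307+r*np.cos(a)).astype(np.float32)[None],(172.5+r*np.sin(a)).astype(np.float32)[None],1)[0].astype(float)
    i=v.argmax()
    if v[i]>200 and 0<i<len(r)-1: pts.append((307+r[i]*np.cos(a),172.5+r[i]*np.sin(a)))
pts=np.array(pts,np.float32);e=cv2.fitEllipse(pts);print(len(pts),e,ray("wrist",e[0],.08,s).round(4))
cv2.imwrite("pics/c.png",cv2.resize(im[110:240,240:380],None,fx=4,fy=4,interpolation=2))
t=ctrl.get_image("top")[:,:,::-1].copy();V=cv2.split(cv2.cvtColor(t,cv2.COLOR_BGR2HSV))[2]
E
```

```text
row172 [195, 193, 192, 192, 192, 197, 200, 204, 205, 215, 231, 243, 239, 209, 152, 122, 118, 119, 119, 119, 120, 120, 124, 145, 192, 232] [160, 160, 158, 151, 135, 123, 118, 117, 117, 118, 134, 178, 225, 241, 239, 223, 203, 201, 205, 208, 204, 199, 197, 197]
col307 [201, 196, 193, 189, 187, 183, 173, 152, 156, 191, 234, 245, 241, 223, 187, 168, 169, 183, 221, 243, 248, 249] [228, 175, 131, 123, 123, 124, 122, 122, 122, 122, 121, 121, 120, 120, 120, 119, 121, 129, 165, 219, 237, 228, 186, 142, 121, 113, 109, 108, 117, 144, 178, 197]
44 ((307.7958984375, 172.77784729003906), (85.75390625, 89.81531524658203), 116.73573303222656) [ 0.4401 -0.187   0.08  ]
```

View pics/c.png

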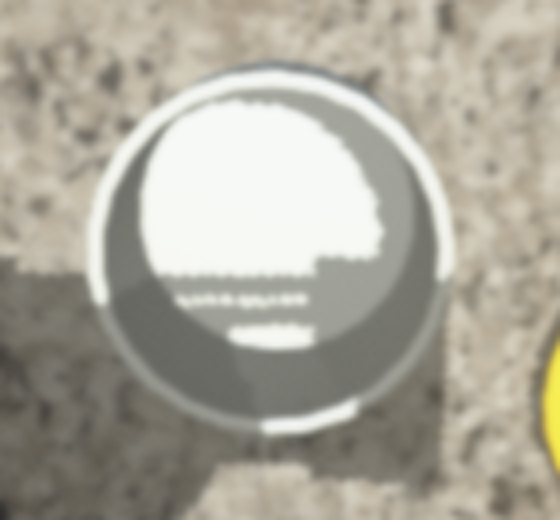

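The rim's midline is centred at (307.4,172.7), giving the jar mouth at about (0.440,-0.187). Height and diameter agree. Carrying over now.

Emit:
play_rows([
  [[-0.1,0.2,0,0,0,0,-1],[-0.28,0.54,0,0,0,0,-1],[-0.47,0.9,0,0,0,0,-1],[-0.518,0.996,0,0,0,0,-1]],
])

```text
time: 5.85
position: [0.4472, 0.0327, 0.2275]
tool_rot: [3.066, 0.679, -0.006]
ft_force: [0.7, 0.3, -3.5]
grip_width: 0.311
grip_force: 25.0
```

Emit:
play_rows([
  [[-0.16,0.32,0,0,0,0,-1],[-0.34,0.66,0,0,0,0,-1],[-0.518,0.996,0,0,0,0,-1]],
])

```text
time: 6.15
position: [0.4435, -0.0751, 0.228]
tool_rot: [-3.064, -0.69, 0.003]
ft_force: [0.4, -0.7, -3.7]
grip_width: 0.314
grip_force: 25.0
```

Emit:
play_rows([
  [[-0.18,0.35,0,0,0,0,-1],[-0.36,0.7,0,0,0,0,-1],[-0.46,0.88,0,0,0,0,-1],[-0.518,0.996,0,0,0,0,-1],[-0.518,0.996,0,0,0,0,-1],[-0.518,0.996,0,0,0,0,-1],[-0.518,0.996,0,0,0,0,-1],[-0.518,0.996,0,0,0,0,-1]],
])

```text
time: 6.95
position: [0.4404, -0.1851, 0.2293]
tool_rot: [-3.064, -0.692, 0.0]
ft_force: [-0.7, -0.9, -4.0]
grip_width: 0.312
grip_force: 25.0
```

```bash
python3 - <<'E'
from h import *
s=ctrl.get_state();R=Ro.from_rotvec(s["tool_rot"]).as_matrix();print(s["position"],s["tool_rot"],s["joint_positions"],(R.T@(np.array([.4397,-.1865,.1878])-s["position"])).round(4))
im=ctrl.get_image("scene")[:,:,::-1];w=ctrl.get_image("wrist")[:,:,::-1]
cv2.imwrite("pics/s4.png",np.hstack([cv2.resize(im[90:210,290:434],(480,400),interpolation=2),w[:,160:480]]))
E
```

```text
[ 0.44040204 -0.18510784  0.22926064] [-3.06436082e+00 -6.92053731e-01  2.52434189e-06] [ 0.81130368  0.01673073 -0.46992236  1.93292244  0.0080969   1.19379584
 -0.78811283] [-0.0012  0.001   0.0415]
```

View pics/s4.png

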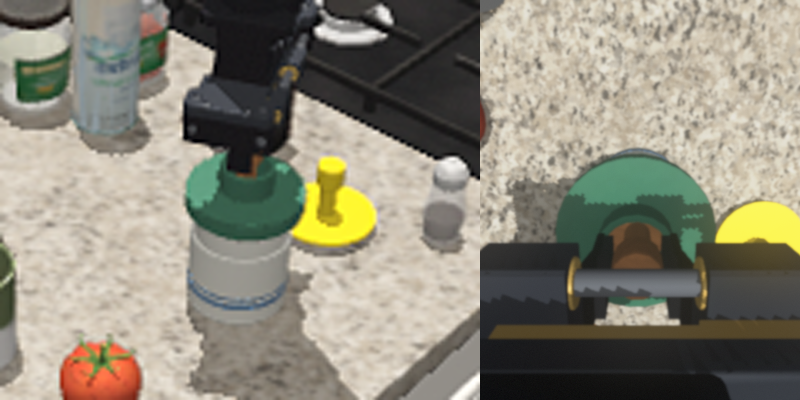

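The left pane shows the cover above the jar, at about 245 against the jar's 239, so there may be a small sideways offset. I'll check it numerically.

```bash
python3 - <<'E'
from h import *
im=ctrl.get_image("scene")[:,:,::-1].copy();cv2.imwrite("pics/s5.png",im)
H,S,V=cv2.split(cv2.cvtColor(im,cv2.COLOR_BGR2HSV))
m=(H>60)&(H<100)&(S>75)&(V<190);m=m.astype(np.uint8)
e,c=blob(m,(335,125,400,170));print("cover",cv2.boundingRect(c),cv2.boundingRect(c)[0]+cv2.boundingRect(c)[2]/2-.5)
for r in(166,168,170,172,175): print(r,V[r,340:384].tolist())
print(S[170,340:384].tolist())
for X in[(.4404,-.1851,.112),(.4404,-.1851,.127),(.4400,-.1868,.04),(.4400,-.1868,.06)]:print(X,proj("scene",X).round(1))
E
```

```text
cover (346, 136, 35, 26) 363.0
166 [199, 198, 209, 215, 222, 221, 199, 128, 138, 141, 143, 146, 157, 168, 179, 166, 152, 149, 150, 151, 152, 153, 152, 153, 152, 151, 150, 149, 147, 148, 157, 172, 171, 147, 139, 129, 141, 193, 220, 224, 219, 211, 211, 199]
168 [221, 220, 218, 220, 218, 205, 167, 130, 139, 142, 145, 146, 147, 149, 148, 151, 155, 158, 155, 164, 167, 170, 174, 175, 174, 171, 169, 159, 150, 154, 149, 143, 141, 140, 135, 128, 156, 218, 214, 214, 217, 218, 219, 223]
170 [213, 212, 205, 205, 211, 211, 148, 133, 139, 143, 145, 146, 149, 149, 151, 151, 151, 152, 153, 152, 152, 153, 153, 152, 151, 151, 150, 149, 148, 147, 145, 143, 141, 138, 133, 130, 165, 227, 223, 230, 229, 221, 216, 208]
172 [210, 206, 204, 200, 210, 212, 142, 155, 141, 143, 145, 147, 149, 150, 151, 151, 152, 152, 153, 153, 153, 153, 152, 151, 152, 151, 150, 149, 149, 147, 145, 143, 141, 138, 133, 127, 120, 143, 144, 139, 134, 128, 134, 150]
175 [205, 211, 218, 221, 221, 213, 118, 110, 123, 126, 150, 149, 149, 150, 151, 151, 151, 153, 153, 153, 153, 153, 153, 152, 151, 150, 149, 148, 147, 145, 145, 142, 141, 133, 121, 107, 128, 134, 134, 134, 137, 133, 154, 212]
[28, 29, 29, 31, 30, 28, 7, 17, 17, 18, 18, 16, 17, 17, 17, 15, 15, 17, 18, 15, 15, 17, 17, 17, 15, 17, 17, 17, 16, 17, 16, 16, 16, 17, 15, 20, 29, 30, 29, 21, 21, 24, 26, 27]
(0.4404, -0.1851, 0.112) [361.3 149.6]
(0.4404, -0.1851, 0.127) [361.6 145.6]
(0.44, -0.1868, 0.04) [360.1 167.7]
(0.44, -0.1868, 0.06) [360.6 162.8]
```

Scene bias is the same for both (cover +1.6 px, jar +1.1 px), leaving about 1 mm, within the cover's own play. Lowering gently.

Emit:
play_rows([
  [[-0.006,0.005,0.08,0,0,0,-1],[-0.012,0.01,0.17,0,0,0,-1],[-0.012,0.01,0.24,0,0,0,-1],[-0.012,0.01,0.28,0,0,0,-1],[-0.012,0.01,0.31,0,0,0,-1],[-0.012,0.01,0.34,0,0,0,-1],[-0.012,0.01,0.36,0,0,0,-1],[-0.012,0.01,0.36,0,0,0,-1]],
])

```text
time: 7.9
position: [0.4394, -0.1879, 0.1931]
tool_rot: [-3.065, -0.688, 0.0]
ft_force: [-0.2, 0.3, -2.8]
grip_width: 0.312
grip_force: 25.0
```

Emit:
play_rows([
  [[0,0,0.015,0,0,0,-1],[0,0,0.03,0,0,0,-1],[0,0,0.04,0,0,0,-1],[0,0,0.05,0,0,0,-1],[0,0,0.05,0,0,0,-1],[0,0,0.05,0,0,0,-1]],
])

```text
time: 8.5
position: [0.4395, -0.1879, 0.1882]
tool_rot: [-3.065, -0.688, -0.0]
ft_force: [1.0, 1.5, -3.8]
grip_width: 0.319
grip_force: 25.0
```

Emit:
play_rows([
  [[0,0,0.01,0,0,0,-1],[0,0,0.015,0,0,0,-1],[0,0,0.015,0,0,0,-1],[0,0,0.015,0,0,0,-1]],
])

```text
time: 8.9
position: [0.4397, -0.1877, 0.1878]
tool_rot: [3.065, 0.689, 0.0]
ft_force: [-2.9, 2.5, 6.3]
grip_width: 0.314
grip_force: 25.0
```

Contact came at z = 0.1878 exactly as predicted for a fully seated lid. Releasing and looking.

Emit:
play_rows([
  [[0,0,-0.01,0,0,0,-0.2],[0,0,-0.01,0,0,0,0.2],[0,0,-0.01,0,0,0,0.6],[0,0,-0.01,0,0,0,0.8],[0,0,-0.01,0,0,0,0.8],[0,0,-0.01,0,0,0,0.8],[0,0,-0.01,0,0,0,0.8],[0,0,-0.01,0,0,0,0.8]],
])

```text
time: 9.7
position: [0.4394, -0.188, 0.1877]
tool_rot: [3.065, 0.688, -0.0]
ft_force: [1.1, -1.0, -0.4]
grip_width: 0.877
grip_force: 0.0
```

```bash
python3 - <<'E'
from h import *
s=ctrl.get_state();print({k:np.round(v,4).tolist() for k,v in s.items() if k in("position","tool_rot","grip_width","ft_force")})
im=ctrl.get_image("scene")[:,:,::-1];w=ctrl.get_image("wrist")[:,:,::-1]
cv2.imwrite("pics/s6.png",np.hstack([cv2.resize(im[90:210,290:434],(480,400),interpolation=2),w[:,160:480]]))
for z in(.114,.144):print(proj("wrist",(.4397,-.1877,z),s)-[160,0]+[480,0])
E
```

```text
{'position': [0.4394, -0.188, 0.1877], 'tool_rot': [3.0651, 0.6884, -0.0001], 'ft_force': [1.1008, -0.9688, -0.4221], 'grip_width': 0.8773}
[635.80025094 246.44866923]
[635.59515971 271.43347452]
```

View pics/s6.png

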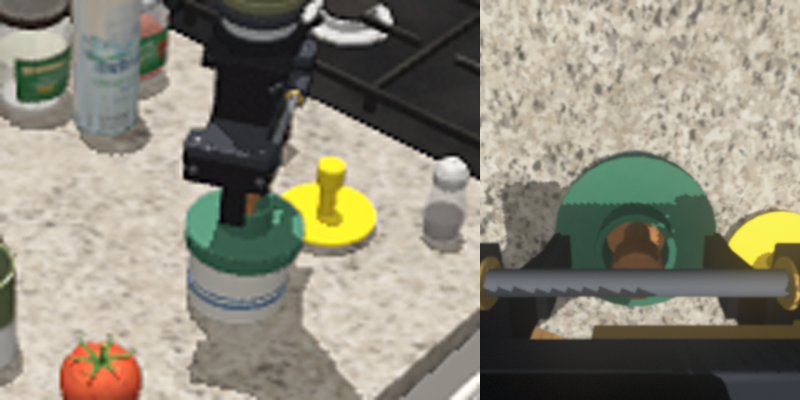

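The cover sits level on the jar, with the collar and knob central between the fingers (about column 637). Lowering to the collar.

Emit:
play_rows([
  [[0,0,0.1,0,0,0,0.8],[0,0,0.19,0,0,0,0.8],[0,0,0.25,0,0,0,0.8],[0,0,0.25,0,0,0,0.8],[0,0,0.25,0,0,0,0.8],[0,0,0.25,0,0,0,0.4]],
], squeeze=20)

```text
time: 10.4
position: [0.4396, -0.1881, 0.163]
tool_rot: [3.065, 0.688, 0.001]
ft_force: [-0.4, 0.4, -0.2]
grip_width: 0.866
grip_force: 0.0
```

Emit:
play_rows([
  [[0,0,0,0,0,0,0.2],[0,0,0,0,0,0,0.1],[0,0,0,0,0,0,-0.5],[0,0,0,0,0,0,-1],[0,0,0,0,0,0,-1],[0,0,0,0,0,0,-1],[0,0,0,0,0,0,-1],[0,0,0,0,0,0,-1]],
])

```text
time: 11.2
position: [0.4395, -0.1879, 0.1629]
tool_rot: [3.065, 0.688, -0.0]
ft_force: [-1.8, 0.8, 2.9]
grip_width: 0.571
grip_force: 20.0
```

Opening 49.7 mm matches the 50 mm collar. Lifting straight up.

Emit:
play_rows([
  [[0,0,-0.03,0,0,0,-1],[0,0,-0.07,0,0,0,-1],[0,0,-0.12,0,0,0,-1],[0,0,-0.19,0,0,0,-1],[0,0,-0.26,0,0,0,-1],[0,0,-0.34,0,0,0,-1],[0,0,-0.42,0,0,0,-1],[0,0,-0.5,0,0,0,-1]],
])

```text
time: 12.0
position: [0.4395, -0.188, 0.2136]
tool_rot: [3.065, 0.688, 0.0]
ft_force: [0.2, 0.3, -1.1]
grip_width: 0.569
grip_force: 20.0
```

Emit:
play_rows([
  [[0,0,-0.1,0,0,0,-1],[0,0,-0.22,0,0,0,-1],[0,0,-0.36,0,0,0,-1],[0,0,-0.5,0,0,0,-1],[0,0,-0.63,0,0,0,-1],[0,0,-0.72,0,0,0,-1],[0,0,-0.75,0,0,0,-1],[0,0,-0.75,0,0,0,-1]],
])

```text
time: 12.8
position: [0.4395, -0.188, 0.2881]
tool_rot: [3.065, 0.688, 0.0]
ft_force: [0.2, 0.2, -1.2]
grip_width: 0.578
grip_force: 20.0
```

Emit:
play_rows([
  [[0,0,0,0,0,0,-1],[0,0,0,0,0,0,-1],[0,0,0,0,0,0,-1],[0,0,0,0,0,0,-1],[0,0,0,0,0,0,-1]],
])

```text
time: 13.3
position: [0.4394, -0.188, 0.2876]
tool_rot: [-3.065, -0.688, 0.0]
ft_force: [0.5, 0.2, -1.1]
grip_width: 0.572
grip_force: 20.0
```

```bash
python3 - <<'E'
from h import *
s=ctrl.get_state();print(s["joint_positions"].round(3),np.abs(s["qd"]).max())
im=ctrl.get_image("scene")[:,:,::-1];w=ctrl.get_image("top")[:,:,::-1]
cv2.imwrite("pics/s7.png",np.hstack([cv2.resize(im[70:210,290:430],(400,400),interpolation=2),cv2.resize(w[130:270,305:445],(400,400),interpolation=2)]))
E
```

```text
[ 0.821 -0.028 -0.46   1.853 -0.013  1.314 -0.765] 0.002631722608183689
```

View pics/s7.png

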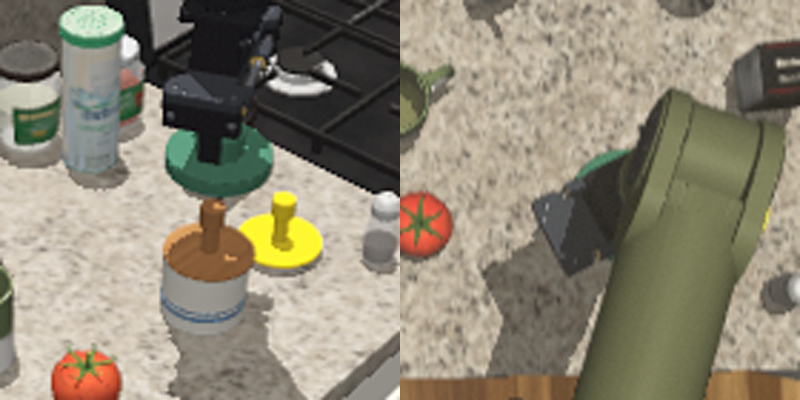

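The inner lid is closed on the jar and the cover is held level about 5 cm above the knob. Everything else is undisturbed.

```bash
python3 -c "
from bench import ctrl
print(ctrl.close_job())"
```

```text
the job is handed in; nothing more can be done
None
```

The job is handed in: the inner lid is seated closed on the jar, and the arm holds the green cover level and still about 5 cm above the knob; nothing else was seen to move.

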